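# Pin and lock the second tooling pallet

### The job

Two tooling pallets sit in their docks on the desk; one is already locked, the other still has its lock pin standing high with the sprung ring thrown back. Push that high pin fully down through its hole, and only then flip its ring over so that it lies flat round the pin's end.

Things in the scene. Friction and masses are not known exactly. Their poses are not given: they have to be found in the camera images.
- pin_top (a point): top of the steel pin of the unlocked dock (stub 14 mm across, 15 tall, over a 36 mm collar), 75 to 83 mm above the desk, 61 when home; 5 N friction holds it. The dock (dark steel, 60x74x40 mm) shares this point's level x, y axes: pallet with 32 mm V-block on its +x side, 74 mm from the pin; ring hinge on its +y side. The other dock looks alike, but its pin is down and its ring flat
- dock_pin (a joint): how far the pin has been pushed down, m: 0 highest, 0.022 fully home (a hard stop)
- ring_tab (a point): centre of the tab (20x18x4 mm) ending the steel ring (38 mm outside, 28 inside). Hinge axis: parallel to dock x, 34 mm from the pin on dock +y, 49 mm above desk, 59 mm from this point. At start it leans away from the pin, 35 deg past upright (97 mm above desk, 68 mm from the pin to +y). It flips over the pin towards dock -y; closed: flat, 49 mm above desk, 25 mm past the pin on -y
- dock_ring (a joint): ring angle, rad: 0 leaning back on its stop, 0.61 upright, 2.18 flat round the pin's stub, just above the collar (hard stop). A spring (under 1 N at the tab) holds either end: let go below about 1.0 it springs back; beyond, it goes over by itself and is flat in 1 to 2 s if the pin is home. A high pin blocks it

How it is judged:
By the outcome, as a careful person would: the job done as asked, in the order asked, and still so for the second after the job is handed in, with the robot touching nothing.
It also fails if it takes over 38 s, if anything falls off the work surface, if the arm or the gripper's body presses on something with over 40 N, if the wrist force passes 120 N, or if a joint passes its speed limit or range.

### The arm

A 7-joint arm with a two-finger parallel gripper is mounted at the origin on a cart in front of the work surface, level with it; the furniture and walls round the work are solid. World frame = base frame: x ahead of the robot, y to its left, z up, the work surface at z = 0. Lengths are in m, angles in rad, forces in N, time in s.
With the tool pointing down it reaches from about 0.425 to 0.875 m from the base axis. Payload 4.7 kg.
Tool frame: the origin (TCP) lies midway between the tips of the shut fingers; the grasp point (between the pads) lies 19 mm behind it (manip.grip_point_offset is the z of the grasp point in the tool frame, in m); z points along the fingers, y is the direction in which the jaws open and shut (so a half turn about z gives the same grasp; the last joint's range is limited). The gripper opens to 85 mm and grips with 20 to 120 N. Pads are 22 mm wide; open, the fingers measure 114 mm over their backs; the gripper's body (76 mm by 85 mm) begins 54 mm behind the grasp point. The pads swing forward as they close: fully open they stand 13 mm farther back than shut.
Start: joints at [-1.208, 0.321, -0.07, 1.45, 0.023, 1.371, -0.057], TCP at [0.222, 0.611, 0.231] pointing down, gripper open.
Joint ranges: [-2.86, 2.86], [-0.3, 2.09], [-1.38, 1.24], [0.06, 2.45], [-1.56, 4.7], [0.09, 2.05], [-2.69, 2.69]. Speed limits (rad/s): [2.57, 2.57, 3.14, 3.14, 3.14, 3.14, 3.14].

### API

Orientations are given as [roll, pitch, yaw] about the fixed x, y, z axes, in that order (R = Rz(yaw) Ry(pitch) Rx(roll)).
In Python, from bench import get_state, optics, ticket, models, manip gives the robot as it stands. The module is installed in compiled form; this text tells all that it offers.
- The arm moves only by the tool apply_moves, never from a script. Its argument "plan" is a list of rows, each a list of 3 entries, a list of its own where there are three numbers: the shift along the tool's x, y, z in cm, then the turn, a rotation vector about the tool's x, y, z in degrees, then the finger opening in cm, from 0 to 8.54. In form: [[[x, y, z], [rx, ry, rz], gripper], ...]. A call has 1 to 20 rows; each row shifts and turns the commanded pose from where the row before left it, along the tool's axes as they then stand; what a row does not reach is not made up. A row lasts 1/10 s, in which the tool goes at most 50 mm and 8.59 degrees, less where a joint would pass 70% of its speed; a pose out of reach is approached as far as the arm can. A call with a gripper value outside its range is refused whole. The fingers move at their own pace and stop on an object; the grip force is fixed at half the most. Time passes only in rows, so rows that do not move let the fingers close. It gives the time, the measured TCP pose, the force and the opening at its end, in the units of the state.
- get_state(): the state, without advancing time (a new reading comes with each control period).
- optics.grab_frame(name): name is "scene" or "top" or "wrist"; returns a dict with "image" (400x640x3 uint8, red, green, blue), "mtx" (3x3 intrinsics, pixels), "k1" (the pictures are not rectified: a ray, as slopes to the right and down, at radius r is drawn at 1 + k1 r^2 times it, then the intrinsics apply), "rvec" (rotation vector, rad) and "tvec" (3), from world to camera coordinates, as OpenCV has them. Camera axes: x right, y down, z forward; pixel columns grow to the right and rows downward; lengths in m; the calibration is good to about 2 mm. A picture is of the moment at which its call begins. There is no depth.
- ticket.finish_job(): hands the job in, once; it reports no verdict.
Trained networks look in the newest picture that a camera, given by its name, has taken for a name from the list of things; names that differ only in an ending like _2 or _b are one class to them, and where a whole thing is asked for, a point or a joint stands for the part that bears it (a point fixed in the world has none). Each returns a list of dicts, best first, with "confidence" (0 to 1); they miss things now and then, are a little off and sometimes report something else, mostly with a low value. They report only what shows in the picture. A call takes as long as a camera call.
- models.spot_in(camera, name): "position" ([column, row] in pixels, amid what is visible of it).
- models.silhouettes(camera, name): "mask" (400x640 bool, what is visible of it) and "position" ([column, row] in pixels, amid what is visible of it).
- models.place_of(camera, name): "position" ([column, row] in pixels: a listed point, or the origin of a listed thing).
The state is a dict: "time_s": time; "joint_pos": joint angles; "qvel": joint speeds; "joint_torque": joint torques, N m; "ee_pos": TCP position; "eef_rot": TCP orientation; "contact_force": force on the tool from outside, world axes, zero at the start; "torque": the same for the moment, N m; "finger_gap": finger opening in m.
Only numpy, scipy, OpenCV 4.12 (cv2) and the standard library are available. Lean on these libraries where they do the work, as an engineer would, in place of code of your own. Each camera call takes 0.05 s, during which the arm holds its last target. There are 200 camera calls.

## Working session

There is one attempt and no reset: what is moved stays moved. The work goes in short steps, Python scripts to look and compute and a tool call to move; the robot and the scene stay as the last step left them, time stands still between calls to the robot, and variables do not carry over. Pictures are saved under pics/ and viewed, about 8 in all and at most 12, crops included, and the job is handed in when it is done.

Besides the shell and the picture viewer there is one more tool, called as name([rows], argument=value, ...), one row to a line, values as JSON. apply_moves: Moves the arm, as the interface text tells. Its arguments: {"type":"object","properties":{"plan":{"type":"array"}},"required":["plan"]}

```bash
mkdir -p pics; cat >h.py <<'E'
import numpy as np,cv2
from bench import get_state, optics, ticket, models, manip
from scipy.spatial.transform import Rotation as Ro
from scipy.optimize import least_squares
def proj(f,P):
    P=np.atleast_2d(P).astype(float)
    d=np.array([f["k1"],0,0,0,0],float)
    return cv2.projectPoints(P,np.array(f["rvec"],float),np.array(f["tvec"],float),np.array(f["mtx"],float),d)[0][:,0]
def ray(f,uv):
    d=np.array([f["k1"],0,0,0,0],float)
    n=cv2.undistortPoints(np.array([[uv]],float),np.array(f["mtx"],float),d)[0,0]
    R=cv2.Rodrigues(np.array(f["rvec"],float))[0]; t=np.array(f["tvec"],float).ravel()
    return -R.T@t, R.T@np.array([n[0],n[1],1])
def atz(f,uv,z):
    c,d=ray(f,uv); return c+d*(z-c[2])/d[2]
def save(f,n): cv2.imwrite("pics/"+n,f["image"][:,:,::-1])
E
python3 - <<'E'
from h import *
s=get_state();print({k:np.round(v,3) for k,v in s.items()},manip.grip_point_offset)
ims=[]
for c in("scene","top","wrist"):
    f=optics.grab_frame(c);ims.append(f["image"]);print(c,ray(f,(320,200)))
    for n,z in(("pin_top",.079),("ring_tab",.097)):
        for d in models.place_of(c,n): print(n,np.round(d["position"],1),round(d["confidence"],2),atz(f,d["position"],z).round(3))
    save(f,c+"0.png")
a=np.vstack(ims[:2]); cv2.imwrite("pics/a.png",cv2.resize(a,(480,600))[:,:,::-1])
E
```

```text
{'time_s': np.float64(0.0), 'joint_pos': array([-1.208,  0.322, -0.07 ,  1.452,  0.023,  1.371, -0.057]), 'qvel': array([ 0.   , -0.001, -0.   , -0.001,  0.001,  0.001,  0.001]), 'joint_torque': array([ 0.0000e+00, -4.9359e+01, -3.8200e-01, -3.1433e+01,  1.3000e-02,
        1.2000e-02, -0.0000e+00]), 'ee_pos': array([0.222, 0.61 , 0.23 ]), 'eef_rot': array([-3.14 ,  0.   ,  2.793]), 'contact_force': array([-1.045, -0.139,  0.16 ]), 'torque': array([ 0.054, -0.008, -0.023]), 'finger_gap': np.float64(0.085)} -0.0187
scene (array([ 0.05282843, -0.68736035,  0.6035578 ]), array([ 0.44778882,  0.7301545 , -0.51620196]))
pin_top [294.6 185.6] 0.56 [0.491 0.145 0.079]
ring_tab [273.7 172.7] 0.53 [0.463 0.202 0.097]
top (array([0.28915656, 0.01954389, 1.04450493]), array([ 0.20654431, -0.01350073, -0.97837547]))
pin_top [261.9 206.8] 0.43 [0.483 0.154 0.079]
ring_tab [234.3 210.8] 0.45 [0.473 0.22  0.097]
wrist (array([0.1582224 , 0.63453949, 0.37263056]), array([ 0.23572006, -0.08848026, -0.96790829]))
```

View pics/a.png

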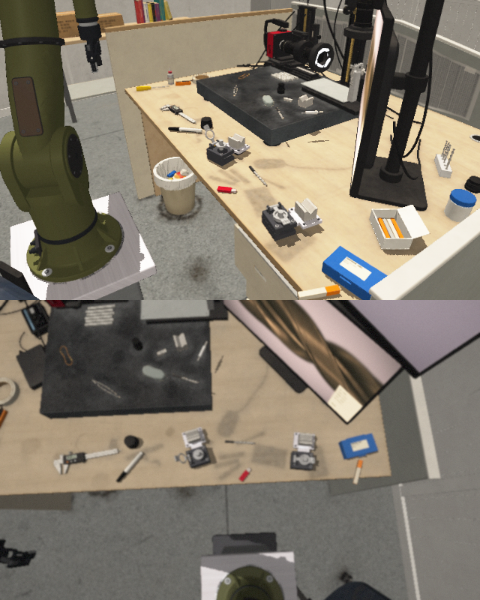

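```bash
python3 - <<'E'
import cv2,numpy as np
a=cv2.imread('pics/scene0.png')[110:260,180:380];b=cv2.imread('pics/top0.png')[130:280,180:380]
cv2.imwrite('pics/b.png',np.vstack([cv2.resize(x,(800,300) if 0 else (400,300),interpolation=cv2.INTER_CUBIC) for x in(a,b)]))
E
```

```text
(no output)
```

View pics/b.png

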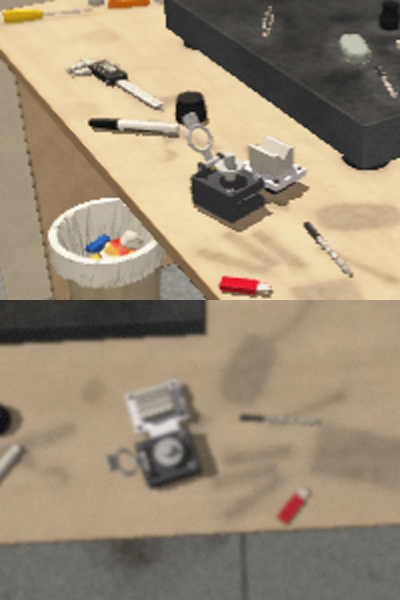

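```bash
cat >>h.py <<'E'
def fit(obs,x0=(.48,.15,.079,.2)):
    # obs: list of (frame,name,uv)
    def pts(p):
        y=np.array([-np.sin(p[3]),np.cos(p[3]),0]); b=np.array([p[0],p[1],0])
        return {"pin_top":b+[0,0,p[2]],"ring_tab":b+.068*y+[0,0,.097]}
    r=lambda p:np.r_[np.concatenate([proj(f,pts(p)[n])[0]-uv for f,n,uv in obs]),(p[2]-.079)/.004]
    s=least_squares(r,x0,loss="soft_l1"); return s.x,r(s.x)
def todelta(target):
    s=get_state(); R=Ro.from_euler('xyz',s["eef_rot"]); return R.inv().apply(np.array(target)-s["ee_pos"])*100
E
python3 - <<'E'
from h import *
obs=[]
for c in("scene","top"):
    f=optics.grab_frame(c)
    for n in("pin_top","ring_tab"):
        d=models.place_of(c,n)
        print(c,n,[(np.round(e["position"],1),round(e["confidence"],2)) for e in d])
        d=[e for e in d if e["position"][0]<320]
        if d: obs.append((f,n,d[0]["position"]))
x,r=fit(obs);print(x.round(4),r.round(1))
print(todelta([x[0],x[1],.2]))
E
```

```text
scene pin_top [(array([297. , 186.6]), 0.6)]
scene ring_tab [(array([272.2, 172.3]), 0.73)]
top pin_top [(array([263.2, 207.3]), 0.62)]
top ring_tab [(array([233.1, 213.7]), 0.45)]
[0.4845 0.1508 0.0761 0.2842] [-5.7 -0.2 -0.2 -2.   0.  -1.   2.8 -0.1 -0.7]
[-40.37118253 -34.27083686   3.13431521]
```

apply_moves([
  [[-2.9,-2.45,0],[0,0,0],0],
  [[-2.9,-2.45,0],[0,0,0],0],
  [[-2.9,-2.45,0],[0,0,0],0],
  [[-2.9,-2.45,0],[0,0,0],0],
  [[-2.9,-2.45,0],[0,0,0],0],
  [[-2.9,-2.45,0],[0,0,0],0],
  [[-2.9,-2.45,0],[0,0,0],0],
  [[-2.9,-2.45,0],[0,0,0],0],
  [[-2.9,-2.45,0],[0,0,0],0],
  [[-2.9,-2.45,0],[0,0,0],0],
  [[-2.9,-2.45,0],[0,0,0],0],
  [[-2.9,-2.45,0],[0,0,0],0],
  [[-2.9,-2.45,0],[0,0,0],0],
  [[-2.5,-2.3,0],[0,0,0],0],
  [[0,0,0],[0,0,-7.2],0],
  [[0,0,0],[0,0,-7.2],0],
  [[0,0,0],[0,0,-7.2],0],
  [[0,0,0],[0,0,-7.2],0],
  [[0,0,0],[0,0,-5],0],
  [[0,0,0],[0,0,0],0],
])

```text
time_s: 2.75
ee_pos: [0.4833, 0.1525, 0.2315]
eef_rot: [3.141, 0.0, -2.9]
contact_force: [-0.3, 0.1, -0.3]
finger_gap: 0.0002
```

```bash
python3 - <<'E'
from h import *
obs=[]
for c in("scene","top","wrist"):
    f=optics.grab_frame(c)
    for n in("pin_top","ring_tab"):
        d=models.place_of(c,n)
        print(c,n,[(np.round(e["position"],1),round(e["confidence"],2)) for e in d])
        d=[e for e in d if e["position"][0]<320 or c=="wrist"]
        if d: obs.append((f,n,d[0]["position"]))
x,r=fit(obs);print(x.round(4),r.round(1))
x2,r=fit([o for o in obs if o[0] is f]) if any(o[0] is f for o in obs) else (0,0);print(x2,r)
print(todelta([x[0],x[1],.1]),get_state()["eef_rot"])
save(f,"w1.png")
E
```

```text
scene pin_top [(array([297.3, 184.3]), 0.58)]
scene ring_tab []
top pin_top []
top ring_tab []
wrist pin_top [(array([318.3, 195. ]), 0.8)]
wrist ring_tab [(array([388.7, 202.5]), 0.61)]
[0.4877 0.1497 0.08   0.2009] [-4.7  0.5 -2.5  0.4  1.   0.1  0.2]
[0.48748058 0.1502192  0.07893706 0.19864035] [-1.91278682 -0.03422909  1.54383608  0.08754335 -0.01573522]
[-0.36581372 -0.38445636 13.13307673] [ 3.14153045e+00  7.98947953e-05 -2.90081896e+00]
```

View pics/w1.png

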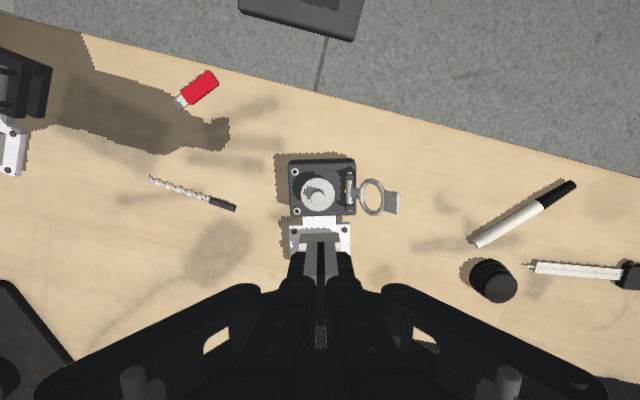

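apply_moves([
  [[-0.35,-0.3,2.5],[0,0,2],0],
  [[0,0,3.5],[0,0,0],0],
  [[0,0,3],[0,0,0],0],
  [[0,0,2.0],[0,0,0],0],
  [[0,0,2.0],[0,0,0],0],
  [[0,0,0.5],[0,0,0],0],
  [[0,0,0],[0,0,0],0],
])

```text
time_s: 3.9
ee_pos: [0.4869, 0.1503, 0.0958]
eef_rot: [-3.141, -0.001, -2.935]
contact_force: [-0.4, 0.7, 0.4]
finger_gap: -0.0002
```

```bash
python3 - <<'E'
from h import *
f=optics.grab_frame("wrist");g=optics.grab_frame("scene")
print(get_state()["ee_pos"],get_state()["contact_force"],proj(f,get_state()["ee_pos"]),proj(g,get_state()["ee_pos"]))
a=cv2.resize(f["image"][120:320,180:460],(560,400)); b=cv2.resize(g["image"][140:220,240:352],(560,400))[:,:,::1]
print(models.place_of("wrist","pin_top"),models.place_of("scene","pin_top"))
cv2.imwrite("pics/c.png",cv2.resize(np.vstack([a,b]),(420,600))[:,:,::-1])
E
```

```text
[0.48813598 0.15074112 0.09735438] [-0.03896091  0.62674525 -0.50379415] [[319.27951792 264.21423358]] [[292.30568389 178.37539967]]
[{'position': [321.6, 250.1], 'confidence': 0.87}] []
```

View pics/c.png

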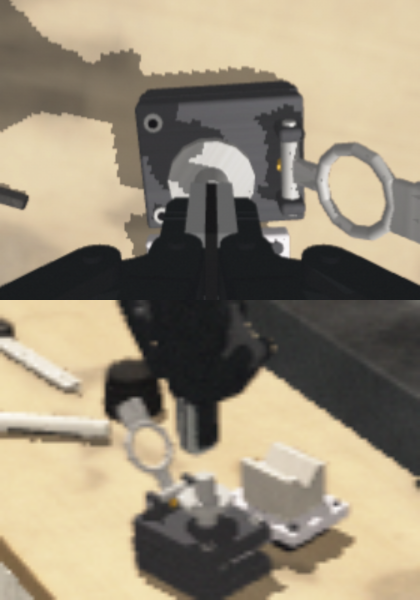

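```bash
python3 - <<'E'
from h import *
f=optics.grab_frame("wrist")
for d in models.place_of("wrist","pin_top"):
    for z in (.075,.079,.083): print(d["position"],atz(f,d["position"],z),todelta(atz(f,d["position"],z)))
E
```

```text
[320.9, 246.4] [0.49015673 0.15227149 0.075     ] [-0.2305997   0.1049511   2.23716768]
[320.9, 246.4] [0.48848269 0.15191725 0.079     ] [-0.06024662  0.10478116  1.83684412]
[320.9, 246.4] [0.48680864 0.151563   0.083     ] [0.11010645 0.10461122 1.43652056]
```

apply_moves([
  [[0,0,0.8],[0,0,0],0],
  [[0,0,0.7],[0,0,0],0],
  [[0,0,0.5],[0,0,0],0],
  [[0,0,0.5],[0,0,0],0],
  [[0,0,0.4],[0,0,0],0],
  [[0,0,0.4],[0,0,0],0],
  [[0,0,0],[0,0,0],0],
])

```text
time_s: 4.9
ee_pos: [0.4873, 0.1504, 0.0627]
eef_rot: [-3.141, -0.0, -2.935]
contact_force: [0.0, -0.7, -0.1]
finger_gap: 0.0001
```

apply_moves([
  [[0,0,0.1],[0,0,0],0],
  [[0,0,0.1],[0,0,0],0],
])

```text
time_s: 5.1
ee_pos: [0.4877, 0.1506, 0.0617]
eef_rot: [3.141, 0.001, -2.935]
contact_force: [-2.0, -0.8, 5.1]
finger_gap: -0.0001
```

```bash
python3 - <<'E'
from h import *
f=optics.grab_frame("wrist");g=optics.grab_frame("scene")
s=get_state();print(s["ee_pos"],s["contact_force"])
a=cv2.resize(f["image"][120:320,180:460],(560,400)); b=cv2.resize(g["image"][140:220,240:352],(560,400))
cv2.imwrite("pics/d.png",cv2.resize(np.vstack([a,b]),(420,600))[:,:,::-1])
E
```

```text
[0.48773489 0.15056079 0.06156424] [-0.4224777   0.41528932  2.43277523]
```

View pics/d.png

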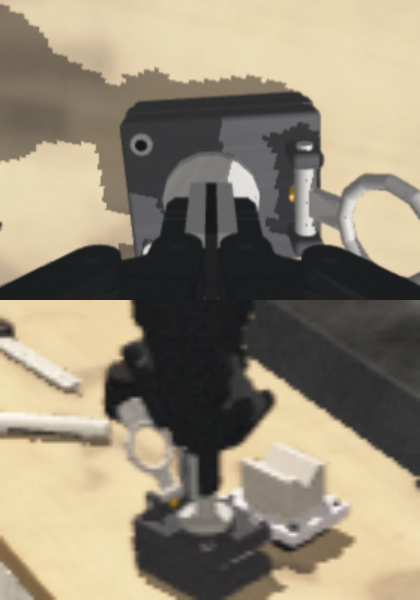

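apply_moves([
  [[0,0,0.1],[0,0,0],0],
  [[0,0,0.1],[0,0,0],0],
])

```text
time_s: 5.4
ee_pos: [0.4879, 0.1506, 0.0609]
eef_rot: [3.141, 0.001, -2.935]
contact_force: [-6.6, -1.8, 19.1]
finger_gap: 0.0003
```

apply_moves([
  [[0,0,0.1],[0,0,0],0],
  [[0,0,0.1],[0,0,0],0],
])

```text
time_s: 5.6
ee_pos: [0.488, 0.1507, 0.0607]
eef_rot: [3.14, 0.0, -2.936]
contact_force: [-12.0, -4.6, 33.5]
finger_gap: -0.0003
```

apply_moves([
  [[0,0,-1.5],[0,0,0],0],
  [[0,0,-3.5],[0,0,0],0],
  [[0,0,-4],[0,0,0],0],
  [[0,0,-3],[0,0,0],0],
  [[0,3.5,0],[0,0,0],0],
  [[0,3.5,0],[0,0,0],0],
  [[0,3,0],[0,0,0],0],
  [[0,0,0],[0,0,0],0],
])

```text
time_s: 6.4
ee_pos: [0.4649, 0.2537, 0.1768]
eef_rot: [3.139, -0.0, -2.928]
contact_force: [0.3, 0.2, -0.6]
finger_gap: -0.0001
```

```bash
python3 - <<'E'
from h import *
f=optics.grab_frame("wrist")
s=get_state();p=s["ee_pos"];print(p,s["contact_force"])
for n,z in(("pin_top",.061),("ring_tab",.097)):
    for d in models.place_of("wrist",n): print(n,d["confidence"],atz(f,d["position"],z),todelta(atz(f,d["position"],z)))
cv2.imwrite("pics/e.png",f["image"][:,:,::-1])
E
```

```text
[0.4659136  0.2506829  0.17676175] [ 0.68302812 -0.35910618 -0.64279993]
pin_top 0.85 [0.49067448 0.15093648 0.061     ] [ -0.33686809 -10.0554115   11.58917622]
ring_tab 0.92 [0.47281017 0.21711401 0.097     ] [ 0.06181121 -3.09423133  7.99532292]
```

View pics/e.png

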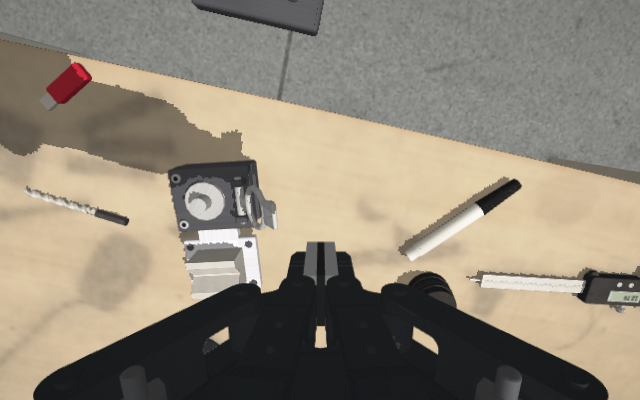

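apply_moves([
  [[0.05,0,3],[0,0,0],0],
  [[0,0,3],[0,0,0],0],
  [[0,0,2],[0,0,0],0],
  [[0,0,0],[0,0,0],0],
  [[0,-1,0],[0,0,0],0],
  [[0,-1,0],[0,0,0],0],
  [[0,-0.8,0],[0,0,0],0],
  [[0,-0.8,0],[0,0,0],0],
  [[0,-0.8,0],[0,0,0],0],
  [[0,-0.8,0],[0,0,0],0],
  [[0,-0.8,0],[0,0,0],0],
])

```text
time_s: 7.65
ee_pos: [0.4832, 0.1949, 0.1093]
eef_rot: [3.132, 0.013, -2.933]
contact_force: [-13.8, -3.1, 51.9]
finger_gap: 0.0004
```

```bash
python3 - <<'E'
from h import *
f=optics.grab_frame("wrist");g=optics.grab_frame("scene")
s=get_state();print(s["ee_pos"],s["contact_force"],todelta([.4885,.151,.097]))
a=cv2.resize(f["image"][120:320,180:460],(560,400)); b=cv2.resize(g["image"][130:220,230:356],(560,400))
cv2.imwrite("pics/g.png",cv2.resize(np.vstack([a,b]),(420,600))[:,:,::-1])
E
```

```text
[0.48456606 0.18981187 0.10903793] [-13.97774027  -6.97052029  52.51951474] [ 0.41770582 -3.88535449  1.18195865]
```

View pics/g.png

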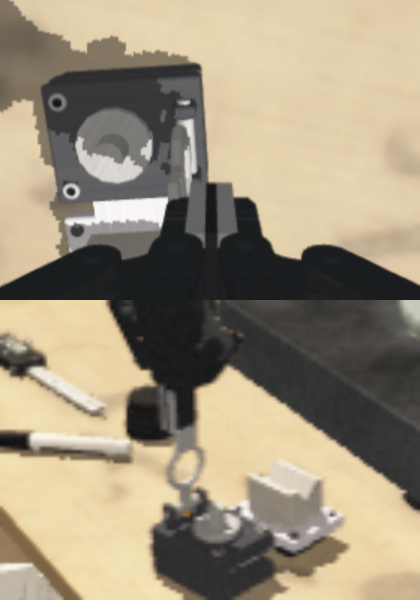

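```bash
python3 - <<'E'
from h import *
s=get_state();F=s["contact_force"];M=s["torque"];print(s["time_s"],F,M,s["ee_pos"])
# point of action rel. ref: r0=FxM/F2 + t F
r0=np.cross(F,M)/(F@F);print("r0",r0,"dir",F/np.linalg.norm(F))
f=optics.grab_frame("wrist");g=optics.grab_frame("scene");R=Ro.from_rotvec([0,0,.2])
pin=np.array([.4885,.151,0])
for th in(-35,-10,0,10,20,30):
    t=np.radians(th); P=[pin+R.apply([dx,.034-r*np.sin(t),.049+r*np.cos(t)]) for r,dx in((20,0),(69,-.01),(69,.01))] if 0 else [pin+R.apply([dx,.034-r*np.sin(t),.049+r*np.cos(t)]) for r,dx in((.015,0),(.069,-.01),(.069,.01))]
    print(th,proj(f,P).round().tolist(),proj(g,P).round().tolist())
print([ (d["position"],d["confidence"]) for c in("wrist","scene") for d in models.place_of(c,"ring_tab")])
a=cv2.resize(f["image"][170:270,240:380],(560,400),interpolation=cv2.INTER_CUBIC)
b=cv2.resize(g["image"][130:200,240:310],(400,400),interpolation=cv2.INTER_CUBIC)
cv2.imwrite("pics/i.png",cv2.resize(np.hstack([a,b]),(800,333))[:,:,::-1])
E
```

```text
7.75 [-13.97774027  -6.97052029  52.51951474] [-2.13680236  2.52785472 -0.15004008] [0.48456606 0.18981187 0.10903793]
r0 [-0.04387216 -0.03807827 -0.01673014] dir [-0.25510118 -0.1272157   0.95850903]
-35 [[325.0, 221.0], [389.0, 232.0], [387.0, 268.0]] [[282.0, 185.0], [270.0, 167.0], [277.0, 164.0]]
-10 [[315.0, 223.0], [335.0, 241.0], [334.0, 280.0]] [[284.0, 185.0], [277.0, 166.0], [283.0, 164.0]]
0 [[311.0, 223.0], [308.0, 242.0], [309.0, 281.0]] [[284.0, 185.0], [280.0, 167.0], [286.0, 165.0]]
10 [[307.0, 223.0], [282.0, 241.0], [284.0, 280.0]] [[285.0, 186.0], [283.0, 169.0], [289.0, 167.0]]
20 [[303.0, 222.0], [258.0, 238.0], [260.0, 276.0]] [[285.0, 186.0], [286.0, 172.0], [293.0, 170.0]]
30 [[300.0, 222.0], [238.0, 234.0], [241.0, 271.0]] [[286.0, 187.0], [289.0, 176.0], [296.0, 173.0]]
[([287.3, 170.8], 0.63)]
```

View pics/i.png

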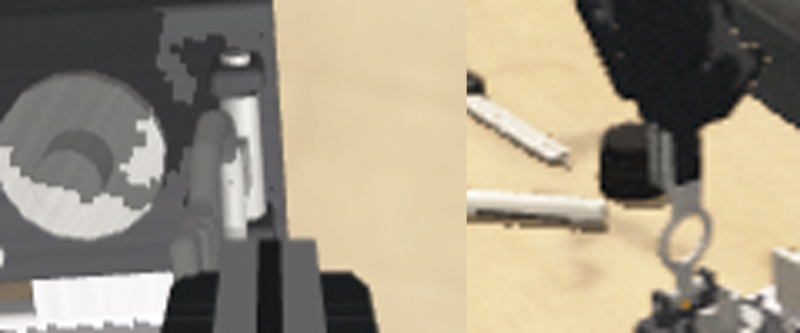

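apply_moves([
  [[0,0,-0.7],[0,0,0],0],
  [[0,0,-0.7],[0,0,0],0],
  [[0,0,0],[0,0,0],0],
])

```text
time_s: 8.25
ee_pos: [0.4801, 0.1892, 0.1133]
eef_rot: [3.14, 0.004, -2.937]
contact_force: [-0.1, -0.1, 0.2]
finger_gap: 0.0
```

```bash
python3 - <<'E'
from h import *
s=get_state();print(s["time_s"],s["contact_force"],s["ee_pos"],todelta([.4885,.151,.110]))
g=optics.grab_frame("scene")
f=optics.grab_frame("wrist")
print([(d["position"],d["confidence"]) for d in models.place_of("scene","ring_tab")])
a=cv2.resize(f["image"][170:270,240:380],(560,400),interpolation=cv2.INTER_CUBIC)
b=cv2.resize(g["image"][130:200,240:310],(400,400),interpolation=cv2.INTER_CUBIC)
cv2.imwrite("pics/j.png",cv2.resize(np.hstack([a,b]),(800,333))[:,:,::-1])
E
```

```text
8.25 [-0.09727866 -0.08906446  0.21918718] [0.48013686 0.18922446 0.11333123] [-0.03911    -3.91307664  0.3283099 ]
[([285.3, 171.4], 0.54)]
```

View pics/j.png

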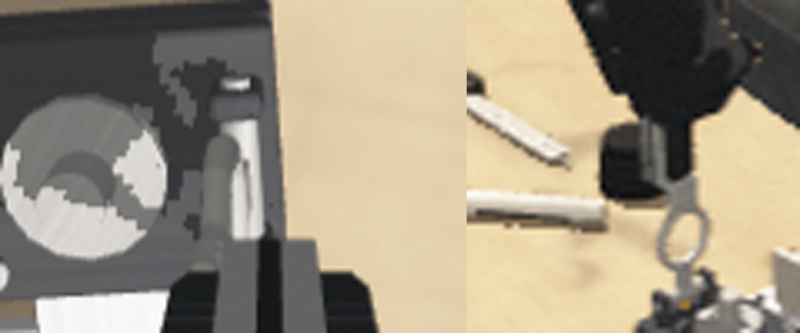

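apply_moves([
  [[0,-0.5,0.1],[0,0,0],0],
  [[0,-0.5,0.1],[0,0,0],0],
  [[0,-0.5,0.1],[0,0,0],0],
  [[0,-0.5,0.2],[0,0,0],0],
  [[0,0,0],[0,0,0],0],
])

```text
time_s: 8.9
ee_pos: [0.4827, 0.1685, 0.1056]
eef_rot: [-3.141, -0.001, -2.937]
contact_force: [0.5, -1.1, 1.7]
finger_gap: 0.0003
```

apply_moves([
  [[0,-0.6,0.3],[0,0,0],0],
  [[0,-0.6,0.4],[0,0,0],0],
  [[0,-0.4,0],[0,0,0],0],
  [[0,0,0],[0,0,0],0],
  [[0,0,0],[0,0,0],0],
])

```text
time_s: 9.4
ee_pos: [0.4858, 0.1544, 0.0991]
eef_rot: [3.141, -0.0, -2.935]
contact_force: [-0.2, -0.7, 0.7]
finger_gap: 0.0
```

```bash
python3 - <<'E'
from h import *
s=get_state();print(s["time_s"],s["contact_force"],s["ee_pos"],todelta([.4885,.151,.110]))
g=optics.grab_frame("scene")
print([(d["position"],d["confidence"]) for d in models.place_of("scene","ring_tab")])
f=optics.grab_frame("wrist")
print([(d["position"],d["confidence"]) for d in models.place_of("wrist","ring_tab")])
a=cv2.resize(f["image"][170:270,240:380],(560,400),interpolation=cv2.INTER_CUBIC)
b=cv2.resize(g["image"][140:210,250:320],(400,400),interpolation=cv2.INTER_CUBIC)
cv2.imwrite("pics/k.png",cv2.resize(np.hstack([a,b]),(800,333))[:,:,::-1])
E
```

```text
9.4 [-0.18561056 -0.65205662  0.74418835] [0.48578385 0.15440375 0.09907255] [-0.1956461  -0.38847047 -1.09294813]
[([301.7, 199.0], 0.64), ([294.9, 194.0], 0.45)]
[([275.7, 234.5], 0.83)]
```

View pics/k.png

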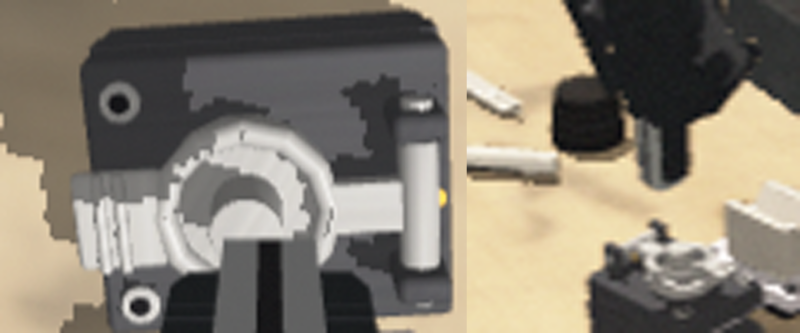

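Ring has gone over and appears flat round the pin. I'll withdraw, let it settle and check.

apply_moves([
  [[0,0,-2],[0,0,0],0],
  [[0,0,-4],[0,0,0],0],
  [[0,0,-4],[0,0,0],0],
  [[0,0,-3],[0,0,0],0],
  [[0,0,0],[0,0,0],0],
  [[0,0,0],[0,0,0],0],
  [[0,0,0],[0,0,0],0],
  [[0,0,0],[0,0,0],0],
  [[0,0,0],[0,0,0],0],
  [[0,0,0],[0,0,0],0],
  [[0,0,0],[0,0,0],0],
])

```text
time_s: 10.7
ee_pos: [0.486, 0.1542, 0.229]
eef_rot: [-3.141, -0.0, -2.935]
contact_force: [-0.1, -0.3, -0.2]
finger_gap: -0.0001
```

```bash
python3 - <<'E'
from h import *
s=get_state();print(s["time_s"],s["contact_force"],s["ee_pos"])
R=Ro.from_rotvec([0,0,.2]);pin=np.array([.4885,.151,0])
fs=[]
for c in("scene","wrist"):
    f=optics.grab_frame(c);fs.append(f)
    for n,P in(("ring_tab",pin+R.apply([0,-.025,.049])),("pin_top",pin+[0,0,.061])):
        print(c,n,"expect",proj(f,P).round(1),[(np.round(d["position"],1),round(d["confidence"],2)) for d in models.place_of(c,n)])
a=cv2.resize(fs[1]["image"][130:270,220:420],(600,420),interpolation=cv2.INTER_CUBIC)
b=cv2.resize(fs[0]["image"][150:290,250:390],(420,420),interpolation=cv2.INTER_CUBIC)
cv2.imwrite("pics/l.png",cv2.resize(np.hstack([a,b]),(800,330))[:,:,::-1])
E
```

```text
10.7 [-0.09993187 -0.28393315 -0.21814536] [0.48597622 0.15418943 0.22900311]
scene ring_tab expect [[299.6 199.2]] [(array([300.2, 198.3]), 0.52)]
scene pin_top expect [[292.9 191.3]] [(array([295.6, 188.5]), 0.56)]
wrist ring_tab expect [[292.7 187. ]] [(array([293.8, 186.8]), 0.94)]
wrist pin_top expect [[316.2 189.6]] [(array([317.1, 191.4]), 0.94)]
```

View pics/l.png

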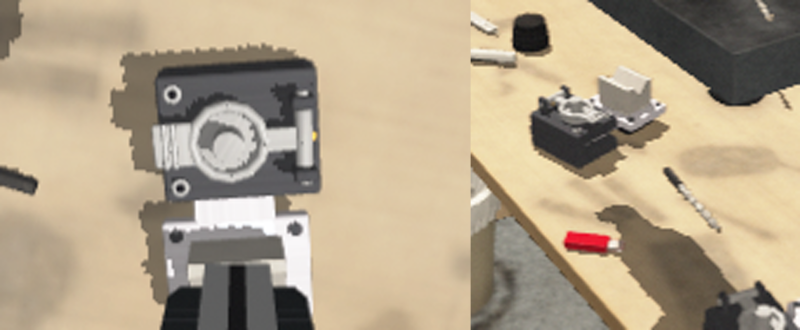

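The ring lies flat round the stub and its tab is where the closed pose predicts (wrist image 293.8, 186.8). The pin is home, so I'm handing in.

```bash
python3 -c "
from h import *
print(ticket.finish_job())"
```

```text
the job is handed in; nothing more can be done
None
```

The high pin is pushed fully home and its ring is flipped flat round the pin's end, in that order. I handed the job in at about 11 s.

- **Pin:** I pressed it down with the shut fingers until it met its hard stop. The tip stood at z = 60.7 mm (home is 61), and the force rose from 5 N to 33 N there.
- **Ring:** I pushed the tab past upright from behind, and it went over by itself.
- **Trouble on the way:** On the first push the tab's end caught under a step on the fingers, and the upward force reached about 52 N. That is under the 120 N wrist limit. It is above the 40 N limit for the arm or gripper's body, but I judged from the pictures that the contact was on the fingers. I raised the tool until the force was gone and finished the push with only small forces.
- **Last checks:** The tab was seen within about 1 px of its closed position in both the wrist and scene cameras. The pin top agreed with the home position within 2 px (wrist) and 4 px (scene). The gripper was 23 cm above the desk and touching nothing. The other dock and the loose items looked undisturbed where they showed in the pictures.

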